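# Lock the garnish slicer in its dock

## Robot

A 7-joint arm with a two-finger parallel gripper is mounted at the origin on the work surface. World frame = base frame: x ahead of the robot, y to its left, z up, the work surface at z = 0. Lengths are in m, angles in rad, forces in N, time in s.
With the tool pointing down it reaches from about 0.425 to 0.95 m from the base axis. Payload 4.7 kg.
Tool frame: the origin (TCP) lies at the very end of the fingers, on their centre line; the grasp point (between the pads) lies robot.pinch_z behind it (robot.pinch_z is the distance from the TCP to the grasp point, in m); z points along the fingers, y is the line along which they close (so a half turn about z gives the same grasp; the last joint's range is limited). The gripper opens to 87 mm and grips with 3 to 60 N. Pads are 19 mm wide; open, the fingers measure 117 mm over their backs; the gripper's body (75 mm by 190 mm) begins 51 mm behind the grasp point.
Start: joints at [1.305, 0.469, -0.049, 1.532, 0.024, 1.141, -0.082], TCP at [0.158, -0.656, 0.223] pointing down, gripper open.
Joint ranges: [-2.59, 2.59], [-0.33, 1.99], [-1.39, 1.29], [0.1, 2.45], [-1.04, 4.18], [0.21, 1.99], [-2.66, 2.66]. Speed limits (rad/s): [2.57, 2.57, 3.14, 3.14, 3.14, 3.14, 3.14].

## Interface

Orientations are given as a rotation vector (axis times angle).
In Python, from station import robot gives the robot as it stands.
- The arm moves only by the tool jog_arm, never from a script. Its argument "commands" is a list of rows, each an object of numbers: "dx", "dy", "dz": the shift along the world's x, y, z in mm; "turn": the turn about the world's z in rad; "claw": the opening, from 0 (shut) to 1 (fully open). In form: [{"dx": .., "dy": .., "dz": .., "turn": .., "claw": ..}, ...]. A call has 1 to 10 rows; each row shifts and turns the commanded pose from where the row before left it; what a row does not reach is not made up. A row lasts 1/8 s, in which the tool goes at most 62.5 mm and 10.7 degrees, less where a joint would pass 70% of its speed; a pose out of reach is approached as far as the arm can. A call is refused whole if a number of a shift passes 62.5 or a number of a turn 0.188, either way. A call with a gripper value outside its range is refused whole. The fingers move at their own pace and stop on an object; "newtons" is the grip in N (left out, the last holds). Time passes only in rows, so rows that do not move let the fingers close. It gives the time, the measured TCP pose, the force, the opening and the grip force at its end, in the units of the state.
- robot.state(): the state, without advancing time (a new reading comes with each control period).
- robot.capture(name): name is "scene" or "top" or "wrist"; returns a dict with "pixels" (400x640x3 uint8, red, green, blue), "z_map" (400x640 float32, m along the optical axis (not along the pixel's ray), 0 where there is no reading), "camera_matrix" (3x3 intrinsics, pixels), "D" ([k1, k2, p1, p2, k3] as OpenCV has them; the pictures are not rectified), "world_from_camera" (4x4, takes a point from camera to world coordinates). Camera axes: x right, y down, z forward; pixel columns grow to the right and rows downward; lengths in m; the calibration is good to about 2 mm. A picture is of the moment at which its call begins.
- robot.close_job(): hands the job in; it is judged then, once.
The state is a dict: "clock": time; "joint_positions": joint angles; "joint_vel": joint speeds; "joint_efforts": joint torques, N m; "tool_pos": TCP position; "tcp_rot": TCP orientation; "ft_force": force on the tool from outside, world axes, zero at the start; "torque": the same for the moment, N m; "opening": finger opening in m; "grasp_force": force on a finger pad.
Only numpy, scipy, OpenCV 4.12 (cv2) and the standard library are available. Lean on these libraries where they do the work, as an engineer would, in place of code of your own. Each camera call takes 0.05 s, during which the arm holds its last target. There are 200 camera calls.

## Task

Put the garnish slicer away: keeping it flat on the ledge, slide it nose first into the slot of its oak dock until its grip end is flush with the mouth, then swing the steel hasp shut across the mouth over the brass staple and drop the red-headed pin all the way down through the staple's eye, in front of the hasp. Leave the stopper, decanter, jug and glasses where they are.

Things in the scene. Friction and masses are not known exactly. Their poses are not given: they have to be found in the camera images.
- slicer: Flat citrus mandoline, loose on the ledge: white frame, steel runway, askew blade, green grip end. 150 long (x), 76 wide (y), 18 mm thick, solid outline, 0.26 kg; meant to be pushed. Origin: centre of its underside; +x to the nose (corners rounded 8 mm); straight grip end at x = -75. Starts before the dock's mouth, nose to the dock, off to the dock's +y side and a little askew.
- slicer_tail (a point): Middle of the face of the slicer's green grip end: slicer x = -75, y = 0, z = 9 mm.
- dock: Dark oak dock, fixed. Origin on the ledge at the middle of the mouth; +x into the slot, mouth plane x = 0, z up. Outside x = 0 to 180, y = -70 to 70, 34 high; steel mouth plates at |y| = 49 to 70, 46 high. Lips (z = 22 to 34) cover the slot's edges; the middle, |y| under 30, is open from above. Slicer home: its centre at dock x = 75, y = 0, its x along dock x.
- mouth (a point): The dock's origin and axes, at the slot's mouth. The slot's floor is the ledge; 80 mm wide (|y| under 40), 22 high, back stop at x = 150, so that the slicer at home is flush with the mouth. The first 14 mm flare to 96 wide at the mouth.
- staple (a point): Centre of the brass staple's eye at the top of its wire: dock x = -25.5, y = 56, z = 37 mm; axes as the dock's. A level U of 6 mm wire that stands 39 mm out of the +y mouth plate, legs 15 mm apart inside. With the hasp shut the opening before it is 15 (y) x 21 mm (dock x = -33 to -12), clear to the ledge below.
- hinge (a point): Middle of the hasp's upright hinge pin: dock x = -10, y = -62, z = 25 mm; axes as the dock's.
- hasp (a joint): Hasp angle a about its upright hinge, rad: the plate points along dock (-sin a, cos a). 0 = shut: across the mouth, outer face at dock x = -12, slotted end round the staple. 1.57 = straight out; beyond, leaning to dock -y. Range 0 to 2.2. Plate 4 thick, 148 long, z = 4 to 46 mm. Stays where left (hinge friction 0.04 N m); push its outer face anywhere.
- pin: Retaining pin, loose, upright in one of the stand's holes: steel shank 8 mm dia reaching 33 mm below the origin, tip tapered; steel collar 22 dia (z = 0 to 4); red round grip 18 dia (z = 4 to 34); 0.05 kg. Origin: centre of the collar's underside, z up. Seated, the collar rests on the staple's wire.
- stand: Dark oak block, fixed, 60 (x) x 140 (y) x 40 mm high; origin at the centre of its underside. Two through holes of 13 mm at y = -38 and y = +38 hold the pin and the stopper, either way round; their collars rest on its top.
- stopper: Chrome ball stopper of the decanter, in the other hole of the stand: collar 24 mm dia at the origin, ball 34 mm dia centred 26 mm above it. To be left alone.
- decanter: Hexagonal glass decanter, 100 mm across, 220 high, origin at the centre of its underside. Leave alone.
- jug: Cream ceramic jug, 116 mm dia, 165 high, with handle (local +x) reaching 95 mm out; origin at the centre of its underside. Leave alone.
- glass_1: Rocks glass, 82 mm dia, 90 high, origin at the centre of its underside. Leave alone.
- glass_2: The other rocks glass, the same.
Mind the look-alikes: they are no part of the job. What is meant by the slicer is not brown, and is the larger of those in its own colour.

How it is judged:
By the outcome, as a careful person would: the job done as asked, in the order asked, and still so for the second after the job is handed in, with the robot touching nothing.
It also fails if it takes over 72 s, if anything falls off the work surface, if the arm or the gripper's body presses on something with over 40 N, if the wrist force passes 120 N, or if a joint passes its speed limit or range.

## Working session

There is one attempt and no reset: what is moved stays moved. The work goes in short steps, Python scripts to look and compute and a tool call to move; the robot and the scene stay as the last step left them, time stands still between calls to the robot, and variables do not carry over. Pictures are saved under pics/ and viewed, at most 10 in all, crops included, and the job is handed in when it is done.

Besides the shell and the picture viewer there is one more tool, called after "Emit:" as name(argument=value, ...), one argument or row to a line, values as JSON. jog_arm: Moves the arm, as the interface text tells. Its arguments: {"type":"object","properties":{"commands":{"type":"array"},"newtons":{"type":"number"}},"required":["commands"]}

```bash
mkdir -p pics; cat > h.py <<'E'
import numpy as np, cv2, pickle
from station import robot
def cap(n,f=None):
    c=robot.capture(n)
    pickle.dump(c,open(f'{f or n}.pkl','wb'))
    cv2.imwrite(f'pics/{f or n}.png',c["pixels"][:,:,::-1]); return c
def load(f): return pickle.load(open(f'{f}.pkl','rb'))
def w(c,u,v,z=None):
    """pixel to world; by depth, or by plane height z"""
    K=np.array(c["camera_matrix"]);T=np.array(c["world_from_camera"])
    r=cv2.undistortPoints(np.array([[[u,v]]],float),K,np.array(c["D"],float))[0,0]
    r=np.array([r[0],r[1],1.])
    if z is None:
        p=c["z_map"][int(v)-1:int(v)+2,int(u)-1:int(u)+2]; d=np.median(p[p>0]) if (p>0).any() else np.nan
    else:
        R=T[:3,:3]@r; d=(z-T[2,3])/R[2]
    return (T@np.append(r*d,1))[:3]
def proj(c,P):
    T=np.linalg.inv(np.array(c["world_from_camera"]))
    q,_=cv2.projectPoints(np.array(P,float).reshape(-1,3),cv2.Rodrigues(T[:3,:3])[0],T[:3,3],np.array(c["camera_matrix"]),np.array(c["D"],float))
    return q[:,0]
E
python3 - <<'E'
from h import *
np.set_printoptions(precision=4,suppress=True)
for n in("scene","top"):
    c=cap(n);print(c["world_from_camera"])
s=robot.state();print(s, robot.pinch_z)
E
```

```text
[[ 0.8522  0.3377 -0.3997  1.0698]
 [ 0.5232 -0.5646  0.6383 -0.8566]
 [-0.0102 -0.7531 -0.6578  0.9657]
 [ 0.      0.      0.      1.    ]]
[[ 0.0186 -0.9845  0.1745  0.2432]
 [-0.9998 -0.0183  0.003   0.0022]
 [ 0.0002 -0.1746 -0.9846  1.6681]
 [ 0.      0.      0.      1.    ]]
{'clock': 0.1, 'joint_positions': array([ 1.305 ,  0.4694, -0.0486,  1.5335,  0.0241,  1.141 , -0.0823]), 'joint_vel': array([ 0.    , -0.0023,  0.0008, -0.0035, -0.0008,  0.0006, -0.0001]), 'joint_efforts': array([  0.0008, -50.9171,  -0.0812, -23.6829,  -0.0615,   0.0345,
         0.    ]), 'tool_pos': array([ 0.1583, -0.6556,  0.2216]), 'tcp_rot': array([-3.1179, -0.3711,  0.0004]), 'ft_force': array([ 0.2159, -1.2407, -0.2983]), 'torque': array([ 0.0529,  0.0175, -0.0098]), 'grasp_force': 0.0, 'opening': 0.08746512604709807} 0.0187
```

View pics/top.png

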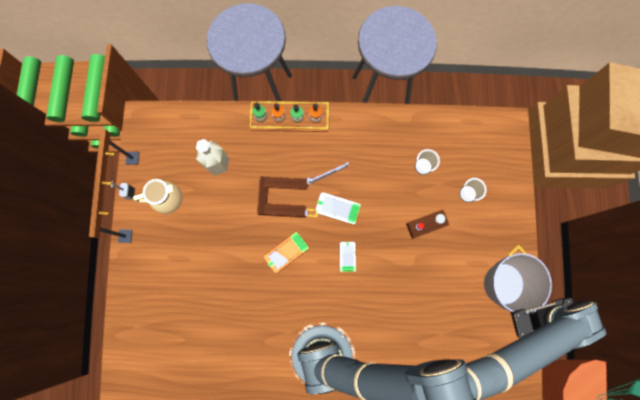

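View pics/scene.png

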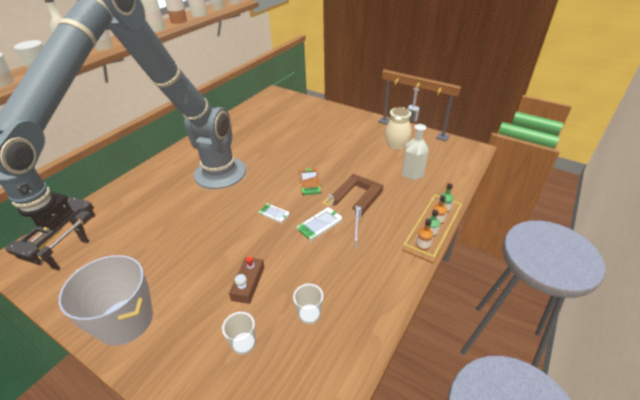

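Top view: dock at about (285,197), with the mouth facing right (-y). The large white slicer is at (338,208), the hasp at (328,173), and the stand at (428,224) with the red pin at about (420,227) and the stopper at (440,219).

```bash
python3 - <<'E'
from h import *
c=load("top");im=c["pixels"][:,:,::-1]
a=cv2.resize(im[155:235,250:360],None,fx=7,fy=7,interpolation=cv2.INTER_CUBIC)
cv2.imwrite("pics/c1.png",a[:560,:770])
E
```

```text
(no output)
```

View pics/c1.png

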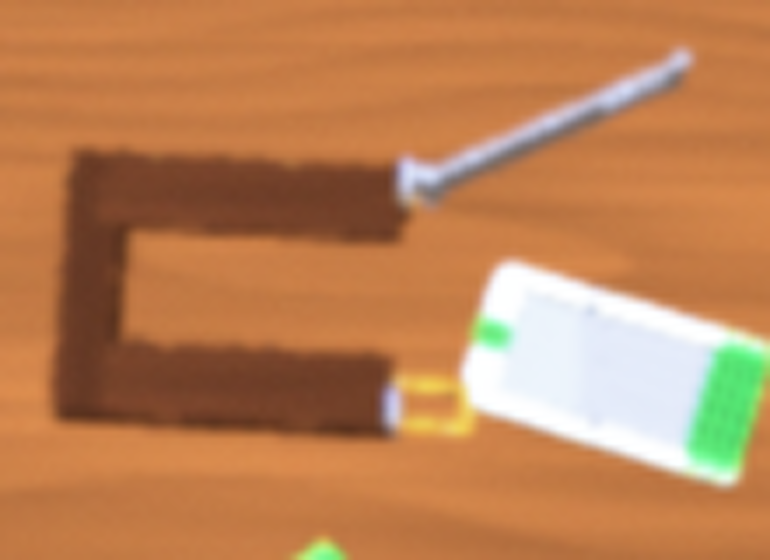

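The enlarged crop shows the slicer's nose at about (485,330), its grip end at (740,410), the staple at (435,405), the hinge at (425,185) and the hasp's tip at (685,55).

```bash
python3 - <<'E'
from h import *
np.set_printoptions(precision=4,suppress=True)
c=load("top")
f=lambda x,y,z:w(c,250+(x+.5)/7-.5,155+(y+.5)/7-.5,z)
for n,x,y,z in [("backT",78,152,.034),("mouthplateT",405,158,.046),("mouthplB",390,383,.046),("staple outer end",473,390,.037),("hinge",428,185,.046),("hasp tip",685,55,.046),("sl nose",487,334,.018),("sl tail",745,415,.018),("sl tailtop",770,345,.018),("sl tailbot",735,485,.018)]: print(n,f(x,y,z))
print("pin",w(c,420,227,.07),"stopper",w(c,440,219,.06))
for n in["top"]:
  W=np.array([w(c,u,v) for u in range(252,318) for v in range(172,222)])
  m=(W[:,2]>.028)&(W[:,2]<.055);print(m.sum(),W[m].min(0),W[m].max(0))
  print(cv2.minAreaRect((W[m][:,:2]).astype(np.float32)))
W=np.array([w(c,u,v) for u in range(400,455) for v in range(205,242)])
m=(W[:,2]>.03)&(W[:,2]<.048);print(cv2.minAreaRect((W[m][:,:2]).astype(np.float32)))
m=(W[:,2]>.052);print(W[m])
E
```

```text
backT [0.6368 0.2345 0.034 ]
mouthplateT [0.6337 0.0625 0.046 ]
mouthplB [0.5151 0.0673 0.046 ]
staple outer end [0.5138 0.0248 0.037 ]
hinge [0.6195 0.0502 0.046 ]
hasp tip [ 0.6917 -0.0825  0.046 ]
sl nose [0.5467 0.0184 0.018 ]
sl tail [ 0.5063 -0.1168  0.018 ]
sl tailtop [ 0.5436 -0.1297  0.018 ]
sl tailbot [ 0.4695 -0.1119  0.018 ]
pin [ 0.4551 -0.3398  0.07  ] stopper [ 0.4864 -0.4146  0.06  ]
1265 [0.4929 0.025  0.0281] [0.637  0.2427 0.0454]
((0.5646741390228271, 0.1339879333972931), (0.14403536915779114, 0.21762660145759583), 0.1419382244348526)
((0.47350215911865234, -0.3774908185005188), (0.06081042066216469, 0.14397190511226654), 20.490985870361328)
[[ 0.4609 -0.3328  0.0524]
 [ 0.4624 -0.3332  0.068 ]
 [ 0.4586 -0.3328  0.0695]
 [ 0.4552 -0.333   0.0683]
 [ 0.4537 -0.3362  0.0529]
 [ 0.466  -0.3367  0.0686]
 [ 0.4622 -0.3363  0.0701]
 [ 0.4584 -0.3358  0.072 ]
 [ 0.4549 -0.3359  0.0714]
 [ 0.4518 -0.3366  0.0677]
 [ 0.466  -0.3402  0.0686]
 [ 0.4622 -0.3398  0.0704]
 [ 0.4584 -0.3394  0.072 ]
 [ 0.4548 -0.3392  0.0725]
 [ 0.4515 -0.3396  0.0708]
 [ 0.4659 -0.3436  0.0697
[... 1516 characters left out ...]
 0.4768 -0.4136  0.0771]
 [ 0.4735 -0.4141  0.0749]
 [ 0.4716 -0.417   0.0633]
 [ 0.4986 -0.4182  0.0752]
 [ 0.4941 -0.4167  0.0808]
 [ 0.4905 -0.4166  0.0809]
 [ 0.487  -0.4165  0.0806]
 [ 0.4838 -0.4171  0.0783]
 [ 0.4805 -0.4175  0.0765]
 [ 0.477  -0.4176  0.0755]
 [ 0.4741 -0.4186  0.0713]
 [ 0.4716 -0.4207  0.0633]
 [ 0.4994 -0.4231  0.0705]
 [ 0.4949 -0.4215  0.076 ]
 [ 0.4906 -0.4202  0.0806]
 [ 0.487  -0.4201  0.0806]
 [ 0.4838 -0.4207  0.0782]
 [ 0.4804 -0.4207  0.0776]
 [ 0.4772 -0.4213  0.0751]
 [ 0.4743 -0.4226  0.0699]
 [ 0.4959 -0.4266  0.0704]
 [ 0.4915 -0.4252  0.0754]
 [ 0.4876 -0.4245  0.0775]
 [ 0.4841 -0.4247  0.0767]
 [ 0.4807 -0.4247  0.076 ]
 [ 0.4777 -0.4258  0.0719]]
```

Emit:
jog_arm(
  commands=[
    {"dx": 28,"dy": 44,"turn": 0.087},
    {"dx": 28,"dy": 44,"turn": 0.087},
    {"dx": 28,"dy": 44,"turn": 0.087},
    {"dx": 28,"dy": 44,"turn": 0.087},
    {"dx": 28,"dy": 44,"turn": 0.087},
    {"dx": 28,"dy": 44,"turn": 0.087},
    {"dx": 28,"dy": 44,"turn": 0.087},
    {"dx": 28,"dy": 44,"turn": 0.087},
    {"dx": 28,"dy": 44,"turn": 0.087},
    {"dx": 28,"dy": 44,"turn": 0.087},
  ],
)

```text
invalid input at $.commands[0]: expected keys dx, dy, dz, turn, claw
```

Emit:
jog_arm(
  commands=[
    {"dx": 28,"dy": 44,"turn": 0.087},
    {"dx": 28,"dy": 44,"turn": 0.087},
    {"dx": 10,"dy": 24},
    {},
  ],
)

```text
invalid input at $.commands[0]: expected keys dx, dy, dz, turn, claw
```

```bash
python3 - <<'E'
from h import *
c=cap("wrist","w1")
print(robot.state()["joint_positions"],c["world_from_camera"])
cv2.imwrite("pics/w1b.png",cv2.resize(c["pixels"][:,:,::-1],(800,500)))
E
```

```text
[ 1.30508038  0.46923363 -0.04861576  1.53338601  0.02409651  1.14098797
 -0.0822992 ] [[ 0.23466554 -0.93951292 -0.24949461  0.22567693]
 [-0.97207303 -0.2274561  -0.05777321 -0.63930099]
 [-0.00247039  0.25608436 -0.96665128  0.38542512]
 [ 0.          0.          0.          1.        ]]
```

View pics/w1b.png

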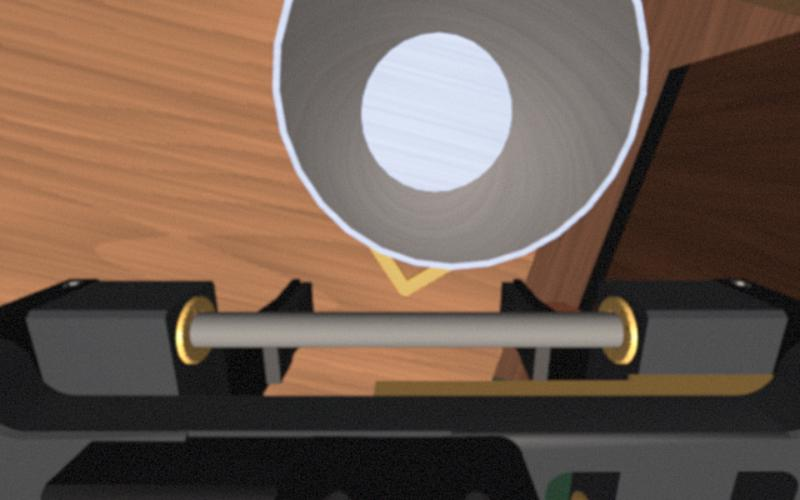

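The wrist view shows only the ice bucket beside the gripper, because the arm hasn't moved: every key is required in a row. I'll rise first to clear the rim.

Emit:
jog_arm(
  commands=[
    {"dx": 0,"dy": 0,"dz": 50,"turn": 0,"claw": 1},
    {"dx": 0,"dy": 20,"dz": 40,"turn": 0,"claw": 1},
    {"dx": 28,"dy": 44,"dz": 0,"turn": 0.087,"claw": 1},
    {"dx": 28,"dy": 44,"dz": 0,"turn": 0.087,"claw": 1},
    {"dx": 28,"dy": 44,"dz": 0,"turn": 0.087,"claw": 1},
    {"dx": 28,"dy": 44,"dz": 0,"turn": 0.087,"claw": 1},
    {"dx": 28,"dy": 44,"dz": 0,"turn": 0.087,"claw": 1},
    {"dx": 28,"dy": 44,"dz": 0,"turn": 0.087,"claw": 1},
    {"dx": 28,"dy": 44,"dz": 0,"turn": 0.087,"claw": 1},
    {"dx": 28,"dy": 44,"dz": 0,"turn": 0.087,"claw": 1},
  ],
)

```text
clock: 1.4
tool_pos: [0.3829, -0.2825, 0.3125]
tcp_rot: [2.804, 1.416, -0.0]
ft_force: [1.1, -0.4, -0.7]
opening: 0.087
grasp_force: 0.0
```

Emit:
jog_arm(
  commands=[
    {"dx": 28,"dy": 44,"dz": 0,"turn": 0.087,"claw": 1},
    {"dx": 28,"dy": 44,"dz": 0,"turn": 0.087,"claw": 1},
    {"dx": 28,"dy": 44,"dz": -20,"turn": 0.087,"claw": 1},
    {"dx": 28,"dy": 44,"dz": -20,"turn": 0.087,"claw": 1},
    {"dx": 10,"dy": 0,"dz": -30,"turn": 0,"claw": 1},
    {"dx": 0,"dy": 0,"dz": 0,"turn": 0,"claw": 1},
  ],
)

```text
clock: 2.15
tool_pos: [0.503, -0.1077, 0.2404]
tcp_rot: [-2.514, -1.876, 0.005]
ft_force: [0.2, -0.2, 1.1]
opening: 0.0869
grasp_force: 0.0
```

```bash
python3 - <<'E'
from h import *
c=cap("wrist","w1")
print(robot.state()["joint_positions"],c["world_from_camera"])
cv2.imwrite("pics/w1b.png",cv2.resize(c["pixels"][:,:,::-1],(800,500)))
E
```

```text
[ 0.63097843  0.24276188 -0.59038255  1.85593186  0.15092882  1.09000741
 -0.30651481] [[ 0.95861782 -0.2737228  -0.07827969  0.52336743]
 [-0.28463109 -0.92733471 -0.24297216 -0.04089429]
 [-0.00608445  0.25519828 -0.9668696   0.40422418]
 [ 0.          0.          0.          1.        ]]
```

View pics/w1b.png

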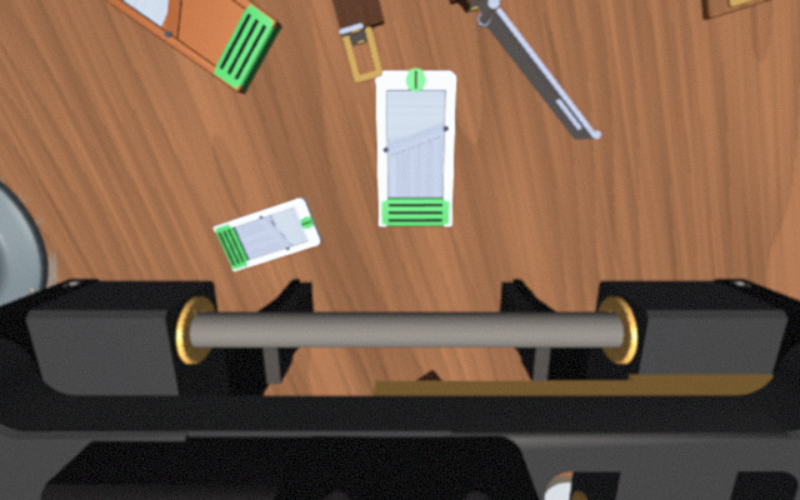

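Wrist view (800x500): slicer's tail corners are (379,226) and (452,226), and its nose edge is y=71 from x=376 to 456. The staple's end is at (369,78) and the hasp's tip at (596,135). The smaller white and the orange look-alikes are on the left.

```bash
python3 - <<'E'
from h import *
np.set_printoptions(precision=4,suppress=True)
c=load("w1")
f=lambda x,y,z:w(c,(x+.5)*.8-.5,(y+.5)*.8-.5,z)
a,b=f(379,227,.018),f(453,227,.018); n=f(416,71,.018); t=(a+b)/2
print("tailL",a,"tailR",b,"w",np.linalg.norm(a-b),"len",np.linalg.norm(n-t),"tail",t,"nose",n,"ctr",(t+n)/2,"heading from y",np.arctan2((n-t)[0],(n-t)[1]), "by width",np.arctan2(-(b-a)[1],(b-a)[0]))
print("staple end",f(355,81,.037),f(382,74,.037),"legs at plate",f(341,30,.037),f(370,27,.037),"tip",f(597,135,.046),"hinge",f(487,5,.046))
print(robot.state()["tool_pos"])
E
```

```text
tailL [ 0.4703 -0.1107  0.018 ] tailR [ 0.5449 -0.1327  0.018 ] w 0.07778835953155382 len 0.15119648321672496 tail [ 0.5076 -0.1217  0.018 ] nose [0.5497 0.0235 0.018 ] ctr [ 0.5286 -0.0491  0.018 ] heading from y 0.28221622179363565 by width 0.28732689864917066
staple end [0.4929 0.0281 0.037 ] [0.5182 0.0267 0.037 ] legs at plate [0.4943 0.0713 0.037 ] [0.5196 0.0662 0.037 ] tip [ 0.6914 -0.0802  0.046 ] hinge [0.6196 0.0512 0.046 ]
[ 0.5037 -0.1084  0.2419]
```

```bash
python3 - <<'E'
from h import *
from scipy.optimize import minimize
c=load("top")
W=np.array([w(c,u,v) for u in range(245,322) for v in range(165,225)])
hi=(W[:,2]>.026)&(W[:,2]<.05); lo=abs(W[:,2])<.01
P=W[hi|lo];L=hi[hi|lo].astype(float)
def box(x,y,x0,x1,y0,y1): return np.minimum.reduce([x-x0,x1-x,y-y0,y1-y])
def cost(p):
    X,Y=P[:,0]-p[0],P[:,1]-p[1];s,k=np.sin(p[2]),np.cos(p[2])
    dx=s*X+k*Y; dy=-(k*X-s*Y)
    d=np.minimum(box(dx,dy,0,.18,-.07,.07),-box(dx,dy,-.05,.15,-.03,.03))
    m=1/(1+np.exp(-d/.0015)); keep=dx>-.003
    return (((m-L)**2)*keep).sum()
for t in(-.03,0,.03):
    r=minimize(cost,[.562,.064,t],method="Nelder-Mead",options=dict(initial_simplex=[[.562,.064,t],[.57,.064,t],[.562,.07,t],[.562,.064,t+.03]]));print(r.x,r.fun)
E
```

```text
[0.56299138 0.06211891 0.03794049] 73.34718804618302
[0.5630014  0.06212203 0.03787466] 73.34872341786392
[0.56277118 0.06236456 0.040872  ] 73.57267008476938
```

Emit:
jog_arm(
  commands=[
    {"dx": 9,"dy": 4,"dz": -50,"turn": 0,"claw": 1},
    {"dx": 0,"dy": 0,"dz": -50,"turn": 0,"claw": 1},
    {"dx": 0,"dy": 0,"dz": -50,"turn": 0,"claw": 1},
    {"dx": 0,"dy": 0,"dz": -45,"turn": 0,"claw": 1},
    {"dx": 0,"dy": 0,"dz": -25,"turn": 0,"claw": 1},
    {"dx": 0,"dy": 0,"dz": -16,"turn": 0,"claw": 1},
    {"dx": 0,"dy": 0,"dz": 0,"turn": 0,"claw": 1},
  ],
)

```text
clock: 3.08
tool_pos: [0.5134, -0.1049, 0.0067]
tcp_rot: [2.52, 1.875, -0.001]
ft_force: [0.4, 0.8, -0.6]
opening: 0.0871
grasp_force: 0.0
```

Emit:
jog_arm(
  commands=[
    {"dx": 0,"dy": 0,"dz": 0,"turn": 0,"claw": 0.8},
    {"dx": 0,"dy": 0,"dz": 0,"turn": 0,"claw": 0.8},
    {"dx": 0,"dy": 0,"dz": 0,"turn": 0,"claw": 0.8},
  ],
  newtons=10,
)

```text
clock: 3.45
tool_pos: [0.5138, -0.1045, 0.0077]
tcp_rot: [2.518, 1.876, 0.0]
ft_force: [-2.1, -0.3, 6.1]
opening: 0.0759
grasp_force: 10.0
```

Emit:
jog_arm(
  commands=[
    {"dx": 10,"dy": 0,"dz": 0,"turn": 0.05,"claw": 0.8},
    {"dx": 10,"dy": 0,"dz": 0,"turn": 0.05,"claw": 0.8},
    {"dx": 10,"dy": 0,"dz": 0,"turn": 0.05,"claw": 0.8},
    {"dx": 10,"dy": 0,"dz": 0,"turn": 0.05,"claw": 0.8},
    {"dx": 3,"dy": 0,"dz": 0,"turn": 0.053,"claw": 0.8},
    {"dx": 0,"dy": 0,"dz": 0,"turn": 0,"claw": 0.8},
  ],
)

```text
clock: 4.2
tool_pos: [0.5558, -0.1041, 0.0073]
tcp_rot: [-2.261, -2.18, 0.002]
ft_force: [-3.0, 1.0, 5.4]
opening: 0.076
grasp_force: 10.0
```

```bash
python3 - <<'E'
from h import *
c=cap("wrist","w2")
cv2.imwrite("pics/w2b.png",cv2.resize(c["pixels"][:,:,::-1],(800,500)))
d=np.array([.563,.062]);h=.037;s,k=np.sin(h),np.cos(h)
def D(x,y,z): return [d[0]+s*x/1e3-k*y/1e3,d[1]+k*x/1e3+s*y/1e3,z/1e3]
print(robot.state()["tcp_rot"],robot.state()["tool_pos"])
q=proj(c,[D(0,-40,34),D(0,40,34),D(-39,45.5,37),D(-39,66.5,37),D(0,-30,34),D(0,30,34),D(150,-30,34),D(150,30,34)]);print((q+.5)*1.25-.5)
E
```

```text
[-2.26141812e+00 -2.18011905e+00  1.84654941e-03] [ 0.55585311 -0.10409757  0.00733333]
[[  549.98021324  -197.25663293]
 [  273.51876474  -197.08088675]
 [  263.36098533   -45.98201199]
 [  195.2957927    -45.80185741]
 [  515.41117748  -197.32663541]
 [  308.02206218  -197.19462688]
 [  567.82748726 -1147.59272565]
 [  261.89328677 -1146.38776012]]
```

View pics/w2b.png

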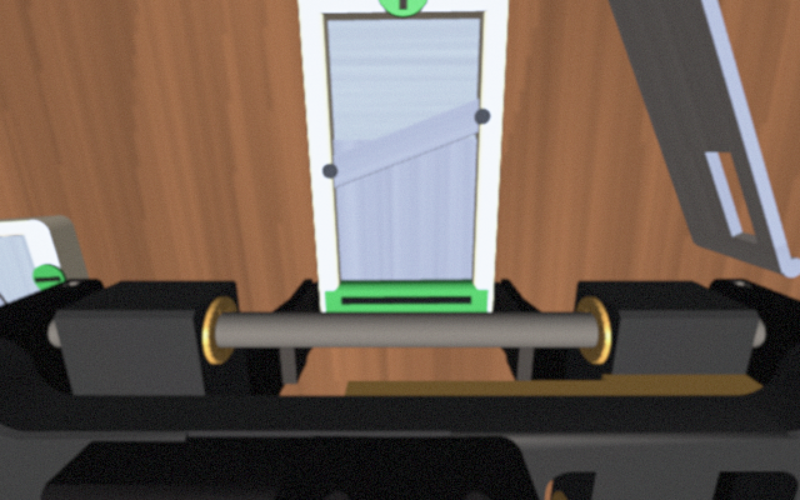

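The slicer is held straight: its tail is under the fingers and its nose centre is at (404,5), in line with the slot.

Emit:
jog_arm(
  commands=[
    {"dx": 1.5,"dy": 15,"dz": 0,"turn": 0,"claw": 0.8},
    {"dx": 1,"dy": 15,"dz": 0,"turn": 0,"claw": 0.8},
    {"dx": 0.5,"dy": 15,"dz": 0,"turn": 0,"claw": 0.8},
    {"dx": 0.5,"dy": 15,"dz": 0,"turn": 0,"claw": 0.8},
    {"dx": 0,"dy": 0,"dz": 0,"turn": 0,"claw": 0.8},
  ],
)

```text
clock: 4.88
tool_pos: [0.5605, -0.0408, 0.0072]
tcp_rot: [-2.259, -2.183, -0.005]
ft_force: [0.4, 2.4, 5.0]
opening: 0.0758
grasp_force: 10.0
```

```bash
python3 - <<'E'
from h import *
c=cap("wrist","w3")
cv2.imwrite("pics/w3b.png",cv2.resize(c["pixels"][:,:,::-1],(800,500)))
s=robot.state();print(s["ft_force"],s["torque"])
E
```

```text
[-0.50634205  2.842574    4.25423859] [ 0.65362845  0.18815732 -0.05737272]
```

View pics/w3b.png

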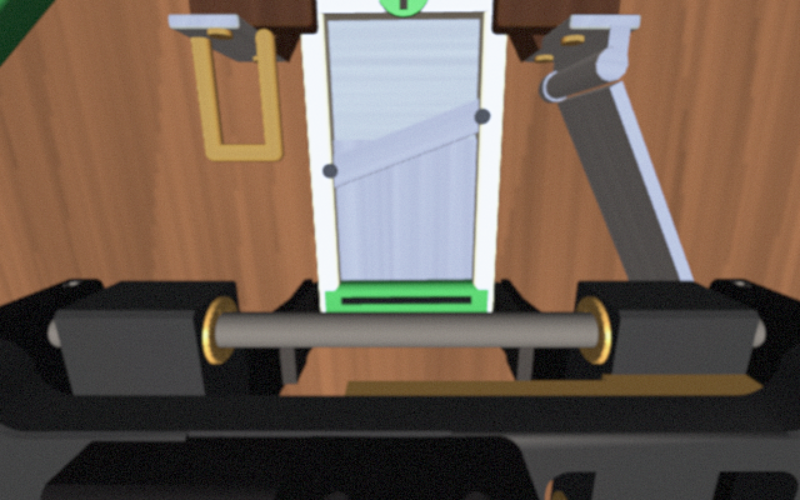

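The slicer's nose is between the mouth plates (x=170 and 640, centre 405 against slicer centre 404). The staple's end is at (243,153) and the hinge at about (575,75).

```bash
python3 - <<'E'
from h import *
np.set_printoptions(precision=4,suppress=True)
c=load("w3")
f=lambda x,y,z:w(c,(x+.5)*.8-.5,(y+.5)*.8-.5,z)
a=f(170,18,.046);b=f(640,18,.046);print("plates",a,b,np.linalg.norm(a-b),(a+b)/2,"head",np.arctan2(-(b-a)[1],(b-a)[0]))
print("staple end outer",f(208,159,.037),f(281,159,.037),"inner",f(218,147,.037),f(266,147,.037),"plate face legs",f(202,38,.037),f(266,36,.037))
print("hinge",f(610,68,.046))
E
```

```text
plates [0.4932 0.0685 0.046 ] [0.6335 0.0637 0.046 ] 0.14032028208025826 [0.5633 0.0661 0.046 ] head 0.03385399184720332
staple end outer [0.4931 0.0271 0.037 ] [0.5186 0.0263 0.037 ] inner [0.4972 0.0311 0.037 ] [0.5139 0.0305 0.037 ] plate face legs [0.4975 0.0652 0.037 ] [0.5183 0.0651 0.037 ]
hinge [0.6259 0.0502 0.046 ]
```

Emit:
jog_arm(
  commands=[
    {"dx": 0.5,"dy": 15,"dz": 0,"turn": 0,"claw": 0.8},
    {"dx": 0.5,"dy": 15,"dz": 0,"turn": 0,"claw": 0.8},
    {"dx": 0.5,"dy": 15,"dz": 0,"turn": 0,"claw": 0.8},
    {"dx": 0,"dy": 0,"dz": 0,"turn": 0,"claw": 0.8},
  ],
)

```text
clock: 5.42
tool_pos: [0.5619, 0.0022, 0.007]
tcp_rot: [-2.261, -2.181, -0.003]
ft_force: [-0.1, 1.8, 6.4]
opening: 0.0758
grasp_force: 10.0
```

Emit:
jog_arm(
  commands=[
    {"dx": 0,"dy": 0,"dz": 0,"turn": 0,"claw": 1},
    {"dx": 0,"dy": 0,"dz": 0,"turn": 0,"claw": 1},
    {"dx": 0,"dy": 0,"dz": 40,"turn": 0,"claw": 1},
    {"dx": -0.5,"dy": -22,"dz": 0,"turn": 0,"claw": 0},
    {"dx": -0.5,"dy": -22,"dz": 0,"turn": 0,"claw": 0},
    {"dx": 0,"dy": 0,"dz": 0,"turn": 0,"claw": 0},
    {"dx": 0,"dy": 0,"dz": 0,"turn": 0,"claw": 0},
    {"dx": 0,"dy": 0,"dz": 0,"turn": 0,"claw": 0},
    {"dx": 0,"dy": 0,"dz": -39,"turn": 0,"claw": 0},
    {"dx": 0,"dy": 0,"dz": 0,"turn": 0,"claw": 0},
  ],
)

```text
clock: 6.68
tool_pos: [0.5581, -0.0424, 0.0055]
tcp_rot: [-2.257, -2.179, 0.006]
ft_force: [-0.6, 0.1, 0.6]
opening: 0.025
grasp_force: 0.0
```

```bash
python3 - <<'E'
from h import *
np.set_printoptions(precision=4,suppress=True)
c=cap("wrist","w4")
cv2.imwrite("pics/w4b.png",cv2.resize(c["pixels"][:,:,::-1],(800,500)))
# green tail: find rows
hsv=cv2.cvtColor(c["pixels"],cv2.COLOR_RGB2HSV);g=cv2.inRange(hsv,(45,120,80),(80,255,255))
v,u=np.nonzero(g);m=(u>220)&(u<430);
for q in(250,320,400):
    r=v[(abs(u-q)<3)&m]
    if len(r): print(q,r.max(),w(c,q,r.max()+1,.018))
E
```

```text
320 199 [ 0.5561 -0.0144  0.018 ]
400 172 [ 0.5975 -0.0015  0.018 ]
```

Emit:
jog_arm(
  commands=[
    {"dx": 1.5,"dy": 8,"dz": 0,"turn": 0,"claw": 0},
    {"dx": 0.5,"dy": 8,"dz": 0,"turn": 0,"claw": 0},
    {"dx": 0.5,"dy": 12,"dz": 0,"turn": 0,"claw": 0},
    {"dx": 0.5,"dy": 14,"dz": 0,"turn": 0,"claw": 0},
    {"dx": 0.5,"dy": 14,"dz": 0,"turn": 0,"claw": 0},
    {"dx": 0.5,"dy": 14,"dz": 0,"turn": 0,"claw": 0},
    {"dx": 0.5,"dy": 14,"dz": 0,"turn": 0,"claw": 0},
    {"dx": 0,"dy": 0,"dz": 0,"turn": 0,"claw": 0},
  ],
)

```text
clock: 7.72
tool_pos: [0.5647, 0.0436, 0.0076]
tcp_rot: [-2.258, -2.182, -0.003]
ft_force: [-0.7, 0.6, 0.0]
opening: 0.0003
grasp_force: 0.0
```

Emit:
jog_arm(
  commands=[
    {"dx": 0,"dy": 4,"dz": 0,"turn": 0,"claw": 0},
    {"dx": 0,"dy": 4,"dz": 0,"turn": 0,"claw": 0},
    {"dx": 0,"dy": 0,"dz": 0,"turn": 0,"claw": 0},
  ],
)

```text
clock: 8.1
tool_pos: [0.5648, 0.0491, 0.0075]
tcp_rot: [-2.262, -2.18, -0.0]
ft_force: [0.8, 0.1, -0.2]
opening: 0.0003
grasp_force: 0.0
```

Emit:
jog_arm(
  commands=[
    {"dx": 0,"dy": 2,"dz": 0,"turn": 0,"claw": 0},
    {"dx": 0,"dy": 2,"dz": 0,"turn": 0,"claw": 0},
    {"dx": 0,"dy": 0,"dz": 0,"turn": 0,"claw": 0},
  ],
)

```text
clock: 8.48
tool_pos: [0.5649, 0.0514, 0.0075]
tcp_rot: [2.262, 2.178, -0.002]
ft_force: [-0.1, -4.6, -0.1]
opening: 0.0002
grasp_force: 2.2
```

```bash
python3 - <<'E'
from h import *
np.set_printoptions(precision=4,suppress=True)
c=cap("wrist","w4")
cv2.imwrite("pics/w4b.png",cv2.resize(c["pixels"][:,:,::-1],(800,500)))
s=robot.state();print(s["ft_force"])
E
```

```text
[-0.4878 -5.0776  0.7523]
```

View pics/w4b.png

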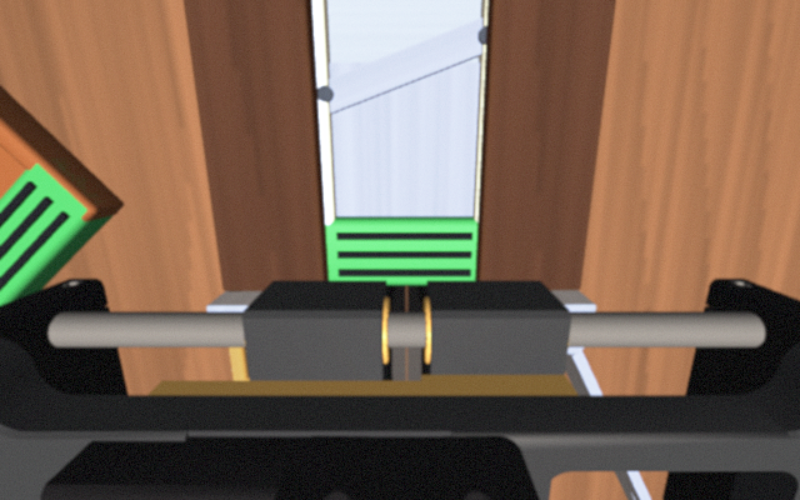

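The slicer is nearly home: the green end's edge at y=285 is level with the lips' mouth edge at about y=290. I'll press on a little to confirm it meets the stop.

Emit:
jog_arm(
  commands=[
    {"dx": 0,"dy": 1.5,"dz": 0,"turn": 0,"claw": 0},
    {"dx": 0,"dy": 1.5,"dz": 0,"turn": 0,"claw": 0},
    {"dx": 0,"dy": 0,"dz": 0,"turn": 0,"claw": 0},
  ],
)

```text
clock: 8.9
tool_pos: [0.5649, 0.0515, 0.0075]
tcp_rot: [2.263, 2.175, -0.008]
ft_force: [-0.0, -9.1, 2.2]
opening: 0.0002
grasp_force: 5.0
```

Emit:
jog_arm(
  commands=[
    {"dx": 0,"dy": -12,"dz": 0,"turn": 0,"claw": 0},
    {"dx": 0,"dy": -16,"dz": 0,"turn": 0,"claw": 0},
    {"dx": 0,"dy": 0,"dz": 45,"turn": 0,"claw": 0},
    {"dx": 0,"dy": 0,"dz": 45,"turn": 0,"claw": 0},
    {"dx": 42,"dy": -8,"dz": 0,"turn": 0,"claw": 0},
    {"dx": 42,"dy": -8,"dz": 0,"turn": 0,"claw": 0},
    {"dx": 42,"dy": -10,"dz": 0,"turn": 0,"claw": 0},
    {"dx": 0,"dy": 0,"dz": -40,"turn": 0,"claw": 0},
    {"dx": 0,"dy": 0,"dz": -35,"turn": 0,"claw": 0},
    {"dx": 0,"dy": 0,"dz": 0,"turn": 0,"claw": 0},
  ],
)

```text
clock: 10.15
tool_pos: [0.6884, 0.0014, 0.0193]
tcp_rot: [-2.259, -2.177, 0.007]
ft_force: [0.0, 0.3, 0.8]
opening: 0.0005
grasp_force: 0.0
```

Emit:
jog_arm(
  commands=[
    {"dx": -17,"dy": -13,"dz": 0,"turn": 0,"claw": 0},
    {"dx": -16,"dy": -9,"dz": 0,"turn": 0,"claw": 0},
    {"dx": -17,"dy": -5,"dz": 0,"turn": 0,"claw": 0},
    {"dx": -13,"dy": -2,"dz": 0,"turn": 0,"claw": 0},
    {"dx": -13,"dy": 1,"dz": 0,"turn": 0,"claw": 0},
    {"dx": -15,"dy": 4,"dz": 0,"turn": 0,"claw": 0},
    {"dx": -14,"dy": 7,"dz": 0,"turn": 0,"claw": 0},
    {"dx": -13,"dy": 11,"dz": 0,"turn": 0,"claw": 0},
    {"dx": -11,"dy": 12,"dz": 0,"turn": 0,"claw": 0},
    {"dx": 0,"dy": 0,"dz": 0,"turn": 0,"claw": 0},
  ],
)

```text
clock: 11.4
tool_pos: [0.5605, 0.0097, 0.0225]
tcp_rot: [-2.258, -2.183, 0.001]
ft_force: [0.6, -0.7, 0.6]
opening: 0.0005
grasp_force: 0.0
```

Emit:
jog_arm(
  commands=[
    {"dx": -6,"dy": 12,"dz": 0,"turn": 0,"claw": 0},
    {"dx": -4,"dy": 12,"dz": 0,"turn": 0,"claw": 0},
    {"dx": 0,"dy": 6,"dz": 0,"turn": 0,"claw": 0},
    {"dx": 0,"dy": 0,"dz": 0,"turn": 0,"claw": 0},
  ],
)

```text
clock: 11.9
tool_pos: [0.5519, 0.0388, 0.0226]
tcp_rot: [-2.261, -2.181, -0.001]
ft_force: [-0.9, 0.2, -0.6]
opening: 0.0009
grasp_force: 0.0
```

Emit:
jog_arm(
  commands=[
    {"dx": 0,"dy": 1.5,"dz": 0,"turn": 0,"claw": 0},
    {"dx": 0,"dy": 1.5,"dz": 0,"turn": 0,"claw": 0},
    {"dx": 0,"dy": 1.5,"dz": 0,"turn": 0,"claw": 0},
    {"dx": 0,"dy": 0,"dz": 0,"turn": 0,"claw": 0},
  ],
)

```text
clock: 12.4
tool_pos: [0.552, 0.0399, 0.0225]
tcp_rot: [2.263, 2.177, -0.004]
ft_force: [0.1, -4.8, 0.6]
opening: 0.0005
grasp_force: 2.5
```

Emit:
jog_arm(
  commands=[
    {"dx": 0,"dy": -15,"dz": 0,"turn": 0,"claw": 0},
    {"dx": 0,"dy": -30,"dz": 40,"turn": 0,"claw": 0.4},
    {"dx": -15,"dy": -30,"dz": 45,"turn": 0,"claw": 0.4},
    {"dx": -15,"dy": -30,"dz": 45,"turn": 0,"claw": 0.4},
    {"dx": 0,"dy": 0,"dz": 0,"turn": 0,"claw": 0.4},
  ],
)

```text
clock: 13.02
tool_pos: [0.5232, -0.066, 0.1556]
tcp_rot: [2.264, 2.169, 0.005]
ft_force: [-0.3, -0.0, -1.2]
opening: 0.031
grasp_force: 0.0
```

```bash
python3 - <<'E'
from h import *
np.set_printoptions(precision=4,suppress=True)
c=cap("wrist","w5")
cv2.imwrite("pics/w5b.png",cv2.resize(c["pixels"][:,:,::-1],(800,500)))
print(robot.state()["tool_pos"])
E
```

```text
[ 0.5224 -0.0642  0.1538]
```

View pics/w5b.png

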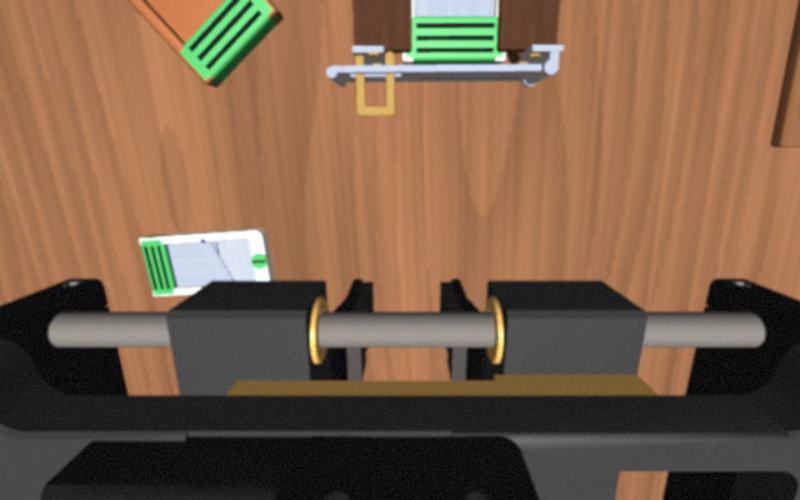

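The hasp is shut across the mouth (plate at y≈72) with the staple through its slot. The opening in front of it is x 364–388, y 83–108. I'll go on to the pin.

Emit:
jog_arm(
  commands=[
    {"dx": -8,"dy": -45,"dz": 8,"turn": 0,"claw": 0.5},
    {"dx": -8,"dy": -45,"dz": 8,"turn": 0,"claw": 0.5},
    {"dx": -8,"dy": -45,"dz": 8,"turn": 0,"claw": 0.5},
    {"dx": -8,"dy": -45,"dz": 8,"turn": 0,"claw": 0.5},
    {"dx": -8,"dy": -45,"dz": 8,"turn": 0,"claw": 0.5},
    {"dx": -8,"dy": -45,"dz": 0,"turn": 0,"claw": 0.5},
    {"dx": -8,"dy": -45,"dz": 0,"turn": 0,"claw": 0.5},
    {"dx": -8,"dy": -45,"dz": 0,"turn": 0,"claw": 0.5},
    {"dx": 0,"dy": 0,"dz": 0,"turn": 0,"claw": 0.5},
  ],
)

```text
clock: 14.2
tool_pos: [0.456, -0.426, 0.1898]
tcp_rot: [-2.266, -2.172, 0.001]
ft_force: [-1.1, 0.8, -0.1]
opening: 0.0435
grasp_force: 0.0
```

```bash
python3 - <<'E'
from h import *
np.set_printoptions(precision=4,suppress=True)
c=load("w5")
f=lambda x,y,z:w(c,(x+.5)*.8-.5,(y+.5)*.8-.5,z)
print("opening ctr",f(376,95.5,.037),"outer end",f(376,115,.037),"inner sides",f(364,96,.037),f(388,96,.037),"hasp ends",f(330,67,.046),f(553,63,.046))
c=cap("wrist","w6")
print(robot.state()["tool_pos"])
hsv=cv2.cvtColor(c["pixels"],cv2.COLOR_RGB2HSV)
m=cv2.inRange(hsv,(0,170,80),(6,255,255))|cv2.inRange(hsv,(174,170,80),(180,255,255))
n,l,st,ce=cv2.connectedComponentsWithStats(m)
for i in range(1,n):
    if st[i,4]>60:
        print(st[i],ce[i],w(c,*ce[i]),w(c,*ce[i],.066))
        P=np.array([w(c,u,v) for v,u in zip(*np.nonzero(l==i))]); t=P[P[:,2]>.066]; print(len(t),t.mean(0) if len(t) else 0,t[:,:2].min(0),t[:,:2].max(0),t[:,2].max())
im=c["pixels"][:,:,::-1]
cv2.imwrite("pics/w6b.png",cv2.resize(im,(800,500)))
E
```

```text
opening ctr [0.5066 0.0392 0.037 ] outer end [0.5058 0.0262 0.037 ] inner sides [0.4981 0.0392 0.037 ] [0.515  0.0385 0.037 ] hasp ends [0.4776 0.0572 0.046 ] [0.6268 0.0535 0.046 ]
[ 0.4573 -0.4229  0.1902]
```

View pics/w6b.png

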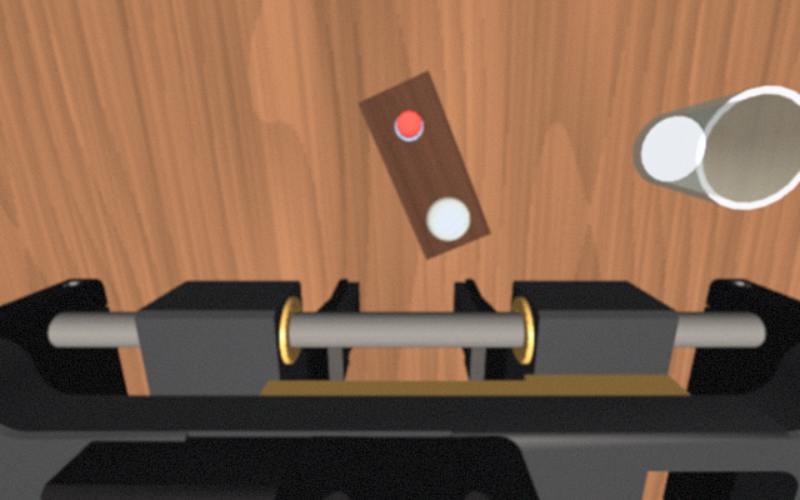

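The red pin head is at (409,123), with its collar centred at about (409,127). The stopper ball is at (448,219) and a glass is off to the right at about (700,150).

```bash
python3 - <<'E'
from h import *
np.set_printoptions(precision=4,suppress=True)
c=load("w6")
f=lambda x,y,z:w(c,(x+.5)*.8-.5,(y+.5)*.8-.5,z)
print("red",f(409,123,.066),"collar",f(409,127.5,.044),"stopper",f(448,219,.066),"depth",w(c,327,98))
for x,y in((361,103),(429,71),(490,234),(428,259)):print(f(x,y,.04))
print(np.mean([f(x,y,.04) for x,y in((361,103),(429,71),(490,234),(428,259))],0), robot.state()["tool_pos"])
E
```

```text
red [ 0.4608 -0.3394  0.066 ] collar [ 0.4609 -0.3415  0.044 ] stopper [ 0.4883 -0.4118  0.066 ] depth [ 0.4607 -0.3397  0.0756]
[ 0.4239 -0.3213  0.04  ]
[ 0.478  -0.3003  0.04  ]
[ 0.5267 -0.4314  0.04  ]
[ 0.473  -0.4516  0.04  ]
[ 0.4754 -0.3761  0.04  ] [ 0.4573 -0.4229  0.1902]
```

Emit:
jog_arm(
  commands=[
    {"dx": 2,"dy": 42,"dz": -15,"turn": 0,"claw": 0.5},
    {"dx": 2,"dy": 41,"dz": -20,"turn": 0,"claw": 0.5},
    {"dx": 0,"dy": 0,"dz": -35,"turn": 0,"claw": 0.5},
    {"dx": 0,"dy": 0,"dz": -35,"turn": 0,"claw": 0.5},
    {"dx": 0,"dy": 0,"dz": -25,"turn": 0,"claw": 0.5},
    {"dx": 0,"dy": 0,"dz": -11,"turn": 0,"claw": 0.5},
    {"dx": 0,"dy": 0,"dz": 0,"turn": 0,"claw": 0.5},
  ],
)

```text
clock: 15.12
tool_pos: [0.4621, -0.3381, 0.0509]
tcp_rot: [-2.259, -2.181, -0.001]
ft_force: [0.0, -0.5, 1.2]
opening: 0.0433
grasp_force: 0.0
```

Emit:
jog_arm(
  commands=[
    {"dx": -1,"dy": -2,"dz": -2,"turn": 0,"claw": 0.5},
    {"dx": 0,"dy": 0,"dz": 0,"turn": 0,"claw": 0.1},
    {"dx": 0,"dy": 0,"dz": 0,"turn": 0,"claw": 0.1},
    {"dx": 0,"dy": 0,"dz": 0,"turn": 0,"claw": 0.1},
    {"dx": 0,"dy": 0,"dz": 0,"turn": 0,"claw": 0.1},
    {"dx": 0,"dy": 0,"dz": 0,"turn": 0,"claw": 0.1},
  ],
  newtons=20,
)

```text
clock: 15.88
tool_pos: [0.461, -0.3418, 0.0498]
tcp_rot: [2.262, 2.18, 0.0]
ft_force: [-0.5, 0.0, 1.9]
opening: 0.0173
grasp_force: 20.0
```

Emit:
jog_arm(
  commands=[
    {"dx": 0,"dy": 0,"dz": 40,"turn": 0,"claw": 0.1},
    {"dx": 0,"dy": 0,"dz": 35,"turn": 0,"claw": 0.1},
    {"dx": 6,"dy": 45,"dz": 0,"turn": 0,"claw": 0.1},
    {"dx": 6,"dy": 50,"dz": 0,"turn": 0,"claw": 0.1},
    {"dx": 6,"dy": 50,"dz": 0,"turn": 0,"claw": 0.1},
    {"dx": 6,"dy": 50,"dz": 0,"turn": 0,"claw": 0.1},
    {"dx": 6,"dy": 50,"dz": 0,"turn": 0,"claw": 0.1},
    {"dx": 6,"dy": 50,"dz": 0,"turn": 0,"claw": 0.1},
    {"dx": 6,"dy": 50,"dz": 0,"turn": 0,"claw": 0.1},
    {"dx": 3,"dy": 35,"dz": 0,"turn": 0,"claw": 0.1},
  ],
)

```text
clock: 17.12
tool_pos: [0.5058, 0.041, 0.1247]
tcp_rot: [-2.259, -2.182, -0.001]
ft_force: [-0.7, 0.2, -0.1]
opening: 0.0175
grasp_force: 20.0
```

Emit:
jog_arm(
  commands=[
    {"dx": 0,"dy": 0,"dz": 0,"turn": 0,"claw": 0.1},
    {"dx": 0,"dy": 0,"dz": 0,"turn": 0,"claw": 0.1},
  ],
)

```text
clock: 17.38
tool_pos: [0.5056, 0.0375, 0.1243]
tcp_rot: [2.263, 2.179, -0.002]
ft_force: [-0.7, -0.1, 0.1]
opening: 0.0175
grasp_force: 20.0
```

Emit:
jog_arm(
  commands=[
    {"dx": 0,"dy": 1,"dz": -20,"turn": 0,"claw": 0.1},
    {"dx": 0,"dy": 0,"dz": -18,"turn": 0,"claw": 0.1},
    {"dx": 0,"dy": 0,"dz": -6,"turn": 0,"claw": 0.1},
    {"dx": 0,"dy": 0,"dz": -6,"turn": 0,"claw": 0.1},
    {"dx": 0,"dy": 0,"dz": 0,"turn": 0,"claw": 0.1},
  ],
)

```text
clock: 18.0
tool_pos: [0.5058, 0.0392, 0.0744]
tcp_rot: [-2.262, -2.18, 0.0]
ft_force: [0.6, 0.1, -0.4]
opening: 0.0172
grasp_force: 20.0
```

Emit:
jog_arm(
  commands=[
    {"dx": 0,"dy": 0,"dz": -6,"turn": 0,"claw": 0.1},
    {"dx": 0,"dy": 0,"dz": -6,"turn": 0,"claw": 0.1},
    {"dx": 0,"dy": 0,"dz": -6,"turn": 0,"claw": 0.1},
    {"dx": 0,"dy": 0,"dz": -4,"turn": 0,"claw": 0.1},
    {"dx": 0,"dy": 0,"dz": 0,"turn": 0,"claw": 0.1},
  ],
)

```text
clock: 18.62
tool_pos: [0.5056, 0.0393, 0.0522]
tcp_rot: [-2.262, -2.18, 0.001]
ft_force: [-0.4, 0.1, -0.4]
opening: 0.0176
grasp_force: 20.0
```

Emit:
jog_arm(
  commands=[
    {"dx": 0,"dy": 0,"dz": -2,"turn": 0,"claw": 0.1},
    {"dx": 0,"dy": 0,"dz": 0,"turn": 0,"claw": 0.1},
  ],
)

```text
clock: 18.88
tool_pos: [0.5059, 0.0393, 0.0506]
tcp_rot: [2.262, 2.18, 0.0]
ft_force: [-0.6, 0.7, -0.1]
opening: 0.0173
grasp_force: 20.0
```

Emit:
jog_arm(
  commands=[
    {"dx": 0,"dy": 0,"dz": 0,"turn": 0,"claw": 0.5},
    {"dx": 0,"dy": 0,"dz": 0,"turn": 0,"claw": 0.5},
    {"dx": 0,"dy": 0,"dz": 0,"turn": 0,"claw": 0.5},
    {"dx": 0,"dy": 0,"dz": 40,"turn": 0,"claw": 0.5},
    {"dx": 0,"dy": 0,"dz": 50,"turn": 0,"claw": 0.5},
    {"dx": 0,"dy": -40,"dz": 10,"turn": 0,"claw": 0.5},
    {"dx": 0,"dy": -40,"dz": 0,"turn": 0,"claw": 0.5},
    {"dx": 0,"dy": -20,"dz": 0,"turn": 0,"claw": 0.5},
    {"dx": 0,"dy": 0,"dz": 0,"turn": 0,"claw": 0.5},
  ],
)

```text
clock: 20.0
tool_pos: [0.5057, -0.0624, 0.1505]
tcp_rot: [2.266, 2.176, -0.001]
ft_force: [-0.1, -0.2, -0.4]
opening: 0.0435
grasp_force: 0.0
```

```bash
python3 - <<'E'
from h import *
np.set_printoptions(precision=4,suppress=True)
c=cap("wrist","w7"); print(robot.state()["tool_pos"])
hsv=cv2.cvtColor(c["pixels"],cv2.COLOR_RGB2HSV)
h,s,v=[hsv[...,i] for i in range(3)]
def blobs(m,a):
    n,l,st,ce=cv2.connectedComponentsWithStats(m.astype(np.uint8))
    for i in range(1,n):
        if st[i,4]>a: 
            P=np.array([w(c,x,y) for y,x in zip(*np.nonzero(l==i))]); print(st[i],ce[i],np.nanmedian(P,0),np.nanmax(P[:,2]),"lo",np.nanmin(P,0),"hi",np.nanmax(P,0))
print("red");blobs(((h<4)|(h>176))&(s>150)&(v>90),40)
print("green");blobs((h>45)&(h<80)&(s>110),100)
# plate tops along hasp (z .04-.05)
W=np.array([w(c,x,y) for x in range(230,480) for y in range(5,120)])
m=(W[:,2]>.0425)&(W[:,2]<.05)
for x in np.arange(.47,.64,.02):
    k=m&(abs(W[:,0]-x)<.004); print(round(x,3),k.sum(),np.round([W[k][:,1].min(),np.median(W[k][:,1]),W[k][:,1].max()],4) if k.any() else "")
E
```

```text
[ 0.5058 -0.0606  0.1506]
red
[309  61  22  25 423] [319.8652  72.4279] [0.5055 0.0401 0.0726] 0.07364496189072453 lo [0.4973 0.0319 0.0657] hi [0.5133 0.0481 0.0736]
green
[ 163    0   77   68 2502] [201.4297  31.47  ] [0.4007 0.0854 0.02  ] 0.02208302625241154 lo [0.3653 0.058  0.0081] hi [0.4337 0.1095 0.0221]
[ 347   16   77   37 2020] [387.6411  33.8767] [0.567  0.0764 0.02  ] 0.03091554854817455 lo [0.5303 0.0616 0.0144] hi [0.5975 0.0924 0.0309]
[129 196  25  37 609] [140.6617 212.3514] [ 0.3109 -0.0807  0.0146] 0.2329530814659125 lo [ 0.2921 -0.1024  0.0021] hi [ 0.4538 -0.0221  0.233 ]
0.47 0 
0.49 71 [0.0533 0.0551 0.0687]
0.51 150 [0.0308 0.0566 0.0688]
0.53 69 [0.0518 0.0535 0.056 ]
0.55 61 [0.0512 0.0528 0.0552]
0.57 60 [0.0504 0.052  0.0545]
0.59 59 [0.0497 0.0517 0.0537]
0.61 82 [0.0491 0.0517 0.065 ]
0.63 106 [0.0464 0.0587 0.0648]
```

```bash
python3 -c "
from station import robot
print(robot.close_job())"
```

```text
the job is handed in; nothing more can be done
None
```

The slicer is home in its dock, flush with the mouth, the hasp is shut over the staple and the pin is fully down through the eye in front of it; I handed the job in at about 20 s with the arm touching nothing, and no verdict came back.

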